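# Shut the blue desk box: break its lid stay, lower the lid

### The arm

A 6-joint arm with a two-finger parallel gripper is mounted at the origin on the work surface. World frame = base frame: x ahead of the robot, y to its left, z up, the work surface at z = 0. Lengths are in mm, angles in rad, forces in N, time in s.
With the tool pointing down it reaches from about 275 to 825 mm from the base axis. Payload 5.2 kg.
Tool frame: the origin (TCP) lies at the very end of the fingers, on their centre line; the grasp point (between the pads) lies 19 mm behind it; z points along the fingers, y is the line along which they close (so a half turn about z gives the same grasp; the last joint's range is limited). The gripper opens to 93 mm and grips with 3 to 60 N. Pads are 15 mm wide; open, the fingers measure 128 mm over their backs; the gripper's body (75 mm by 188 mm) begins 65 mm behind the grasp point.
Start: joints at [-1.331, 0.259, 1.535, -0, 1.348, -0.203], TCP at [235.68, -496.951, 218.653] pointing down, gripper open.
Joint ranges: [-3.14, 3.14], [-0.91, 2.08], [0.19, 2.58], [-1.22, 4.36], [0.22, 2.71], [-3.12, 3.12]. Speed limits (rad/s): [2.57, 2.57, 3.14, 3.14, 3.14, 3.14].

### API

Orientations are given as [roll, pitch, yaw] about the fixed x, y, z axes, in that order (R = Rz(yaw) Ry(pitch) Rx(roll)).
In Python, from bench import robot gives the robot as it stands. The module is installed in compiled form; this text tells all that it offers. Calls block until the motion is done:
- robot.move_ptp(position, orientation): joint-space move of the TCP to a pose.
- robot.move_linear(position, ori=None, speed=150, f_stop=None): straight line of the TCP; ori=None keeps the orientation; speed is the mean speed in mm/s. With f_stop (N) it stops when the force on the tool has changed by that much, and returns True; else False.
- robot.move_j(angles): joint-space move.
- robot.move_gripper(opening): opening from 0.0 (shut) to 1.0 (fully open); the grip force is fixed at half the most; returns when the fingers have stopped.
- robot.sleep(seconds).
- robot.inverse_kinematics(position, orientation): joint angles nearest the present ones, or None.
- robot.get_image(name): name is "scene" or "side" or "wrist"; returns a dict with "img" (400x640x3 uint8, blue, green, red), "fovy" (degrees; the focal length in pixels is half the picture's height over the tangent of half this angle, whatever the lens; pixels are square), "cx", "cy" (the principal point, pixels), "eye" and "orientation" of the camera in the world. Camera axes: x right, y down, z forward; pixel columns grow to the right and rows downward; lengths in mm; the calibration is good to about 2 mm. A picture is of the moment at which its call begins. There is no depth.
A pose or a line that the arm cannot do raises robot.MotionError and nothing moves.
- robot.hand_in(): hands the job in; it is judged then, once.
Readings, each from a call of its own:
- robot.current_t(): time.
- robot.current_qpos(): joint angles.
- robot.current_joint_vel(): joint speeds.
- robot.current_joint_efforts(): joint torques, N m.
- robot.current_tcp_pos(): TCP position.
- robot.current_eef_rot(): TCP orientation.
- robot.current_contact_force(): force on the tool from outside, world axes, zero at the start.
- robot.current_ft_torque(): the same for the moment, N m.
- robot.current_gripper_width(): opening from 0.0 (shut) to 1.0 (fully open).
- robot.current_finger_force(): force on a finger pad.
Only numpy, scipy, OpenCV 4.12 (cv2) and the standard library are available. Lean on these libraries where they do the work, as an engineer would, in place of code of your own. Each camera call takes 0.05 s, during which the arm holds its last target. There are 200 camera calls.

### The job

Shut the blue storage box on the dormitory desk. Its lid is propped by a folding stay locked straight: push the red pad at the stay's knee down first so that the knee gives way, then lower the lid gently until it is fully shut and let go. Leave the grey box standing open.

Things in the scene. Friction and masses are not known exactly. Their poses are not given: they have to be found in the camera images.
- blue_box: Open blue box 220 (x) x 210 (y) x 100 mm high, standing fast. Origin: centre of underside; z up. Lid hinge line runs along the box's x at y = +105 mm, z = 100; shut, the lid covers the rim. A like grey box stands beside it. The stay's links (75 and 124 mm) move in the plane x = 88 mm, from the rim at y = -75 to the lid's inside, 90 mm from the hinge.
- blue_pad (a point): Centre of the top of the red thumb pad (38 mm along the box's x, 34 mm along y, level at the start) by the knee of the blue box's stay; at the start at x 43, y -21, z 145 mm in the box's frame. Locked just past straight; pressed 20 to 25 mm down (a few N) it swings down and towards the hinge, about the stay's foot on the rim, and the stay folds; it need not be held.
- blue_lid (a joint): Hinge of the blue lid, rad: 0 = standing open, 88 degrees above level; grows as it comes down; 1.536 = shut. Lid: flat blue panel 220 x 210 mm, 10 mm thick, its inside at z = 100 mm when shut; top edge about 315 mm above the desk when open. A stiff hinge: it stays where left; 2 to 4 N near its free edge, pushed on its outer face, lowers it, but only once the stay's knee has given way.
- grey_lid (a joint): Hinge of the lid of the grey box, a bystander of the same build and size as the blue one, in grey, also propped open; 0 = standing open, grows as it comes down. Leave it open.

How it is judged (in metres and radians):
On the way:
1. the knee of the blue box's stay is pushed through: its red pad is at least 15 mm lower than at the start while the lid is still well up (z of blue_pad in the frame of blue_box below 0.13 m and value of joint blue_lid below 0.8 rad), for 0.1 s.
At the end, for the whole second after the job is handed in: the blue lid is shut to within 0.08 rad (about 17 mm at its front edge) and at rest, and the grey lid still stands open (within 0.15 rad of where it was) (value of joint blue_lid above 1.456 rad and velocity of joint blue_lid between -0.05 and 0.05 rad/s and value of joint grey_lid below 0.15 rad); the robot touches nothing.
It fails at once if the blue lid is slammed (it turns faster than 3 rad/s) (velocity of joint blue_lid above 3 rad/s).
It fails at once if the grey box's lid is lowered by more than 0.15 rad (value of joint grey_lid above 0.15 rad).
It also fails if it takes over 45 s, if anything falls off the work surface, if the arm or the gripper's body presses on something with over 40 N, if the wrist force passes 120 N, or if a joint passes its speed limit or range.

## Working session

There is one attempt and no reset: what is moved stays moved. The work goes in short steps, each a Python script; the robot and the scene stay as the last script left them, time stands still between calls to the robot, and variables do not carry over. Pictures are saved under pics/ and viewed, at most 10 in all, crops included, and the job is handed in when it is done.

```bash
mkdir -p pics; python3 - <<'E'
from bench import robot
import cv2,numpy as np,pickle
d={}
for n in ("scene","side"):
    r=robot.get_image(n); d[n]=r; cv2.imwrite(f"pics/{n}0.png",r["img"])
    print(n,{k:np.round(v,4).tolist() for k,v in r.items() if k!="img"})
pickle.dump(d,open("d0.pkl","wb"))
E
```

```text
scene {'fovy': 54.598, 'cx': 316.8247, 'cy': 199.2767, 'eye': [878.8154, -264.7771, 735.0314], 'orientation': [-2.5279, -0.0134, 0.815]}
side {'fovy': 43.5141, 'cx': 314.0525, 'cy': 203.2405, 'eye': [534.241, -757.7968, 997.1241], 'orientation': [-2.3969, -0.0008, -0.0395]}
```

View pics/scene0.png

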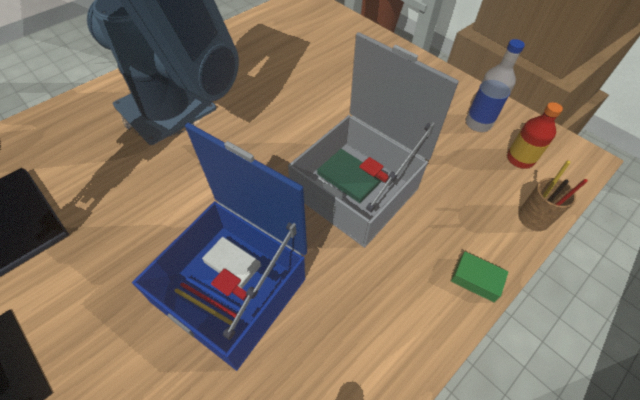

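View pics/side0.png

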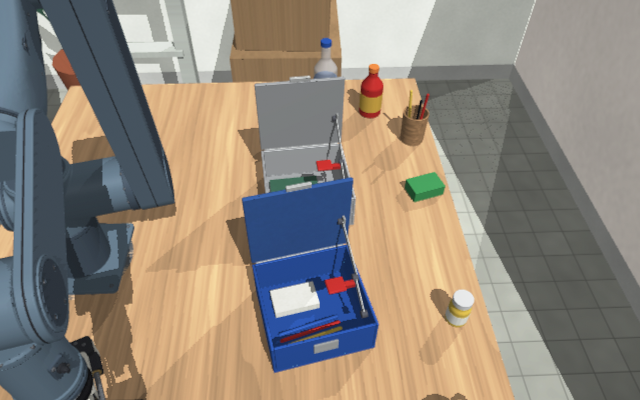

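Scene: the blue lid's top corners are at about (190,125) and (305,187), the front-left rim at (136,281), and the red pad at (227,283). Side: lid top at (245,197) and (352,180), pad near (340,285), front corners at (270,347) and (375,320). The grey box is behind it. Next I fit the box pose from these points.

```bash
cat > h.py <<'E'
import numpy as np,cv2
from scipy.spatial.transform import Rotation as R
def proj(c,P):
    Rm=R.from_euler('xyz',c["orientation"]).as_matrix()
    p=(np.asarray(P,float)-c["eye"])@Rm
    f=200/np.tan(np.radians(c["fovy"])/2)
    return p[:,:2]/p[:,2:]*f+[c["cx"],c["cy"]]
def w(pose,P):
    return np.asarray(P,float)@R.from_euler('z',pose[2]).as_matrix().T+[pose[0],pose[1],0]
def lid(q,x,d,t=0): # point on lid: d from hinge, t outward from the inside face
    a=np.radians(88)-q
    return [x,105-d*np.cos(a)+t*np.sin(a),100+d*np.sin(a)+t*np.cos(a)]
def boxpts(q):
    return [[sx*110,sy*105,z] for z in (0,100) for sx in (-1,1) for sy in (-1,1)]+[lid(q,s*110,d,t) for s in (-1,1) for d in (0,210) for t in (0,10)]
def draw(c,pose,q,col,img):
    for u in proj(c,w(pose,boxpts(q))): cv2.circle(img,tuple(int(round(v)) for v in u),2,col,-1)
E
cat > fit.py <<'E'
from h import *; import pickle
from scipy.optimize import least_squares
d=pickle.load(open("d0.pkl","rb"))
pad=[43,-21,145]
def red(n,box):
    i=d[n]["img"].astype(int);m=((i[...,2]>120)&(i[...,1]<60)&(i[...,0]<60)).astype(np.uint8)
    x0,y0,x1,y1=box; k=np.argwhere(m[y0:y1,x0:x1]); return k.mean(0)[::-1]+[x0,y0]
print(red("scene",(210,265,245,298)),red("side",(323,275,360,295)))
tl=lid(0,-110,210);tr=lid(0,110,210)
S={"scene":[(tl,(190,127)),(tr,(305,188)),([-110,-105,100],(136,281)),(pad,(227,281))],
   "side":[(tl,(245,197)),(tr,(352,181)),([-110,-105,100],(270,347)),([110,-105,100],(375,320)),(pad,(338,285))]}
def res(p): return np.concatenate([(proj(d[n],w(p,[a for a,_ in S[n]]))-[b for _,b in S[n]]).ravel() for n in S])
s=min((least_squares(res,[500,-200,y],loss='soft_l1') for y in (-1.5,0,1.5,3)),key=lambda s:s.cost)
print(s.x,s.cost);print(res(s.x).reshape(-1,2).round(1))
out=[]
for n in S:
    im=d[n]["img"].copy();draw(d[n],s.x,0,(0,255,255),im);out.append(im[110:380,100:420])
cv2.imwrite("pics/fit.png",cv2.resize(np.hstack(out),(800,338)))
np.save("pose.npy",s.x)
print(w(s.x,[pad,tl,tr,[0,105,100]]).round())
E
python3 fit.py
```

```text
[228.11546392 283.63298969] [338.26315789 284.45820433]
[ 5.56166552e+02 -1.77127663e+02  2.04905504e-01] 21.640464869759867
[[-1.2 -2.1]
 [-0.7  3.7]
 [-1.5 -0.4]
 [ 1.9 -0.2]
 [-0.9  0.1]
 [ 3.7 -3.6]
 [ 1.  -1. ]
 [ 4.2  1.3]
 [-1.6 -3.8]]
[[ 603. -189.  145.]
 [ 429. -104.  310.]
 [ 644.  -59.  310.]
 [ 535.  -74.  100.]]
```

View pics/fit.png

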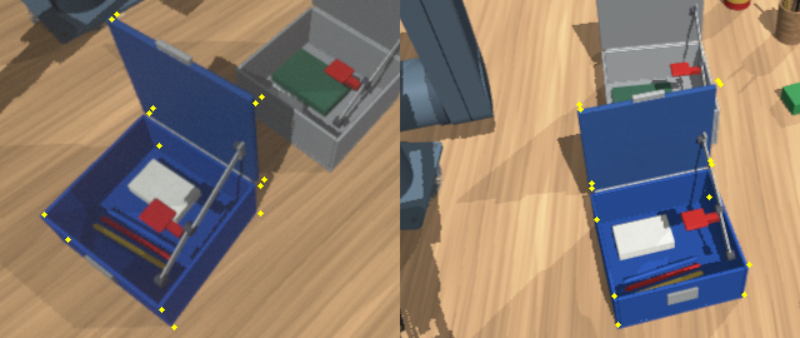

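The fit is within about 4 px (about 5 mm), and the pad comes out at (603,-189,145), which is well within reach. I'll move above the pad with the fingers closed and check from near.

```bash
cat >> h.py <<'E'
pose=np.load("pose.npy")
ori=[np.pi,0,pose[2]-np.pi/2]
E
python3 - <<'E'
from bench import robot
from h import *
p=w(pose,[[43,-21,0]])[0]
for yaw in (pose[2]-np.pi/2,pose[2]+np.pi/2):
    print(yaw,[robot.inverse_kinematics([p[0],p[1],z],[np.pi,0,yaw]) for z in (400,120)])
robot.move_gripper(0.0)
robot.move_linear([235.7,-497,400])
robot.move_ptp([p[0],p[1],400],ori)
robot.move_linear([p[0],p[1],185],f_stop=5)
print(robot.current_tcp_pos(),robot.current_t(),robot.current_contact_force())
ims=[]
for n in ("scene","side"):
    c=robot.get_image(n);im=c["img"]
    u=proj(c,[robot.current_tcp_pos()])[0];cv2.circle(im,tuple(u.astype(int)),2,(0,255,255),-1)
    ims.append(im[0:380,100:480])
cv2.imwrite("pics/above.png",cv2.resize(np.hstack(ims),(800,400)))
E
```

```text
-1.3658908226106985 [array([-4.80237208e-01,  3.71799258e-01,  9.48461550e-01, -4.44089210e-16,
        1.82133185e+00,  2.45644994e+00]), array([-4.80237208e-01,  4.78153503e-01,  1.46043222e+00, -4.44089210e-16,
        1.20300693e+00,  2.45644994e+00])]
1.7757018309790946 [array([-0.48023721,  0.37179926,  0.94846155,  0.        ,  1.82133185,
       -0.68514271]), array([-0.48023721,  0.4781535 ,  1.46043222,  0.        ,  1.20300693,
       -0.68514271])]
[ 603.06400678 -189.22329713  186.02776182] 6.7583 [ 0.54684327 -0.0472007   0.10726335]
```

View pics/above.png

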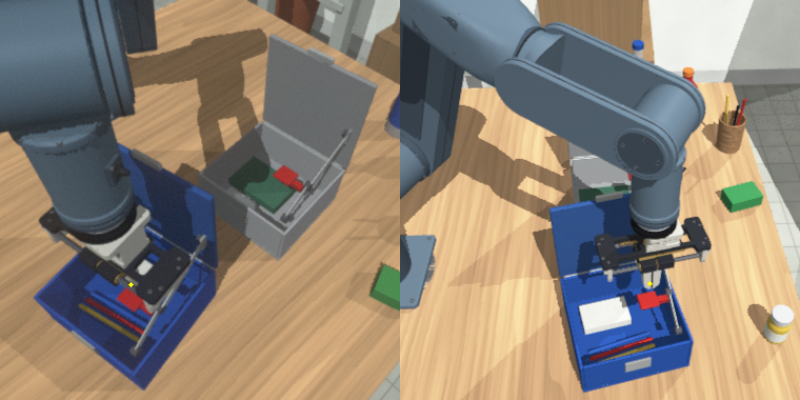

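The fingertip is over the red pad in both views and the arm is clear of the lid. Now I press.

```bash
python3 - <<'E'
from bench import robot
from h import *
def go(x,y,z,**k):
    p=w(pose,[[x,y,z]])[0]; s=robot.move_linear(p.tolist(),**k); print(z,s,robot.current_contact_force().round(1) if hasattr(robot.current_contact_force(),'round') else robot.current_contact_force())
go(43,-23,150,speed=80)
for y,z in ((-22,141),(-19,133),(-15,125),(-12,117),(-10,112)): go(43,y,z,speed=40,f_stop=20)
robot.sleep(0.3)
go(43,-12,185,speed=100)
go(43,-21,400)
print(robot.current_t())
ims=[]
for n in ("scene","side"):
    ims.append(robot.get_image(n)["img"][0:380,100:480])
cv2.imwrite("pics/pressed.png",cv2.resize(np.hstack(ims),(800,400)))
E
```

```text
150 False [0.3 0.8 0.4]
141 False [-0.6 -1.2 -0.2]
133 False [-0.4  1.1  1.3]
125 False [-0.6  2.2  0.6]
117 False [-0.6  1.6  0.9]
112 False [-0.2  1.4  1.2]
185 False [ 0.7 -0.7 -1.4]
400 False [0.3 0.5 0.7]
11.9833
```

View pics/pressed.png

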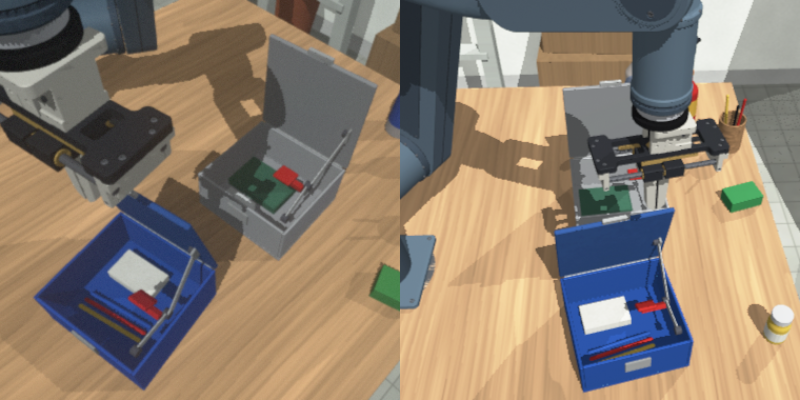

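The pad sits lower and has tipped toward the hinge, and the stay now looks bent. I'll triangulate the pad to confirm.

```bash
python3 - <<'E'
from bench import robot
from h import *; import pickle
from scipy.optimize import least_squares
d0=pickle.load(open("d0.pkl","rb")); d1={n:robot.get_image(n) for n in d0}
B={"scene":(205,262,262,308),"side":(318,265,365,305)}
for d in (d0,d1):
    uv={}
    for n in B:
        x0,y0,x1,y1=B[n];i=d[n]["img"][y0:y1,x0:x1].astype(int)
        m=((i[...,2]>120)&(i[...,1]<60)&(i[...,0]<60)).astype(np.uint8)
        k,l,s,c=cv2.connectedComponentsWithStats(m);j=1+s[1:,4].argmax();uv[n]=c[j]+[x0,y0];print(n,uv[n],s[j])
    P=least_squares(lambda P:np.concatenate([proj(d[n],[P])[0]-uv[n] for n in B]),[600,-190,140]).x
    print("box frame",(R.from_euler('z',-pose[2]).apply(P-[pose[0],pose[1],0])).round(1))
E
```

```text
scene [228.28163265 283.74285714] [  7   8  34  29 490]
side [338.26315789 284.45820433] [  7  12  30  17 323]
box frame [ 44.7 -25.4 141.1]
scene [237.02904564 289.17012448] [ 18  15  29  26 241]
side [337.15642458 290.39664804] [  6  21  28  11 179]
box frame [ 46.9 -15.6 102.9]
```

The pad is about 38 mm lower, so the knee has given way. Next I lower the lid from behind along its arc.

```bash
python3 - <<'E'
from bench import robot
from h import *
X=-35
def P(q,d,t): return w(pose,[lid(q,X,d,t)])[0].tolist()
# over the lid, then down behind it
a=P(0,190,45); 
robot.move_linear(w(pose,[[43,-21,430]])[0].tolist())
robot.move_linear([a[0],a[1],430]); 
print("down",robot.move_linear(a,speed=120,f_stop=6))
for q in np.arange(0.0,1.45,0.12):
    t=10+8*np.cos(q)   # finger half-thickness while upright
    s=robot.move_linear(P(q,188,t),speed=70,f_stop=25)
    print(round(q,2),s,np.round(robot.current_contact_force(),1),np.round(robot.current_t(),1))
    if s: break
ims=[robot.get_image(n)["img"][0:380,100:480] for n in ("scene","side")]
cv2.imwrite("pics/low.png",cv2.resize(np.hstack(ims),(800,400)))
E
```

```text
down False
0.0 False [ 0.2 -0.  -0.7] 15.7
0.12 False [-0.9  1.4  0.7] 16.2
0.24 False [ 0.2 -0.1  0. ] 16.7
0.36 False [0.2 0.8 0.1] 17.2
0.48 False [0.2 0.2 0.5] 17.6
0.6 False [0.1 0.3 0. ] 18.1
0.72 False [-0.2  0.8  0.7] 18.6
0.84 False [-0.1 -0.7  0.7] 19.1
0.96 False [-0.   0.1  0.3] 19.6
1.08 False [-0.3  0.   1. ] 20.1
1.2 False [-0.4 -1.3  0.3] 20.5
1.32 False [-0.1 -0.1 -0.4] 21.0
1.44 False [-1.1 -0.   0. ] 21.5
```

View pics/low.png

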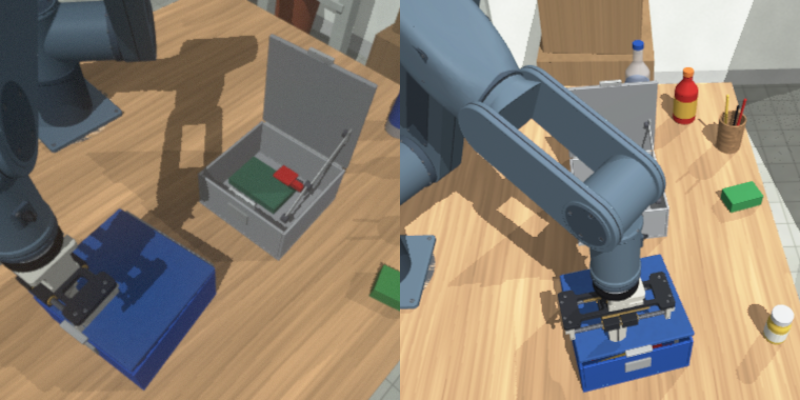

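The lid is almost shut, with a small gap at the front edge, and the grey lid is untouched. I'll press the lid home, release and check.

```bash
python3 - <<'E'
from bench import robot
from h import *
p=w(pose,[lid(1.536,-35,188,10)])[0]
for dz in (8,4,0,-4,-8):
    s=robot.move_linear([p[0],p[1],p[2]+dz],speed=25,f_stop=10)
    print(dz,s,np.round(robot.current_contact_force(),1),robot.current_tcp_pos()[2].round(1))
    if s: break
robot.sleep(0.3)
robot.move_linear([p[0],p[1],200],speed=80)
robot.move_linear([p[0],p[1]-150,380])
robot.sleep(0.3);print(robot.current_t())
ims=[robot.get_image(n)["img"][0:380,100:480] for n in ("scene","side")]
cv2.imwrite("pics/end.png",cv2.resize(np.hstack(ims),(800,400)))
E
```

```text
8 False [-0.2 -0.3  0.6] 117.8
4 False [-0.4  1.2  0.3] 113.8
0 True [-1.2  0.8  4.3] 110.8
26.3333
```

View pics/end.png

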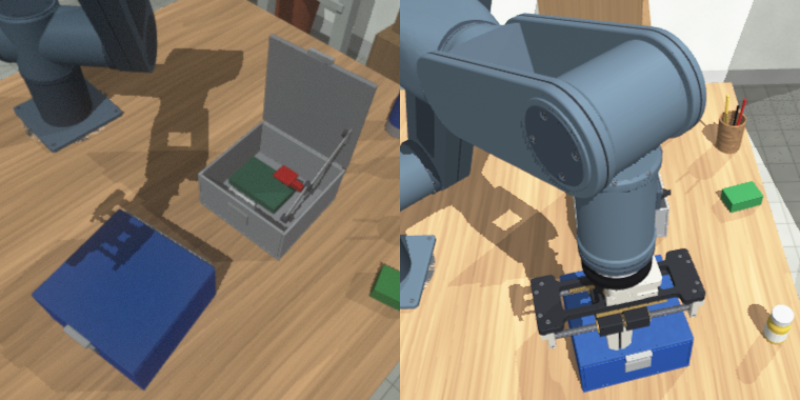

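The lid lies flat on the rim: contact came at z = 110.8, and a shut lid's top should be at 110. The grey box is still open and the arm is clear.

```bash
python3 -c "
from bench import robot
print(robot.hand_in())"
```

```text
the job is handed in; nothing more can be done
None
```

The blue box is shut: I pushed the stay's knee through first, then lowered the lid gently and let go. The grey box still stands open, and the job was handed in at about 26 s; no verdict came back.

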